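# Zero a duct pressure transmitter and snap its cover on

## Robot

A 6-joint arm with a two-finger parallel gripper is mounted at the origin on the work surface. World frame = base frame: x ahead of the robot, y to its left, z up, the work surface at z = 0. Lengths are in m, angles in degrees, forces in N, time in s.
With the tool pointing down it reaches from about 0.35 to 0.875 m from the base axis. Payload 4.2 kg.
Tool frame: the origin (TCP) lies on the centre line of the jaws, within the pads' length; the fingertips stand 11 mm ahead of it and the grasp point (between the pads) lies 8 mm behind it; z points along the fingers, y is the line along which they close (so a half turn about z gives the same grasp; the last joint's range is limited). The gripper opens to 87 mm and grips with 3 to 60 N. Pads are 19 mm wide; open, the fingers measure 117 mm over their backs; the gripper's body (75 mm by 190 mm) begins 51 mm behind the grasp point.
Start: joints at [84.66, 22.042, 0.453, 0, -68.411, -14.817], TCP at [0.215, 0.587, 0.234] pointing down, gripper open.
Joint ranges: [-179.83, 179.83], [-69.29, 118.12], [-61.27, 80.66], [-181.25, 117.63], [-171.15, -9.14], [-177.46, 177.46]. Speed limits (degrees/s): [159.86, 159.86, 180, 180, 180, 180].

## Interface

Orientations are given as a 3x3 rotation matrix whose columns are the frame's x, y, z axes.
In Python, from station import r gives the robot as it stands.
- The arm moves only by the tool servo_tool, never from a script. Its argument "commands" is a list that holds one entry, the list of rows, each a list of 7 numbers: the closure, from 0 (fully open) to 1 (shut), then the shift along the tool's x, y, z in mm, then the turn, a rotation vector about the tool's x, y, z in rad. In form: [[[claw, x, y, z, ax, ay, az], ...]]. A call has exactly 5 rows; each row is the pose to reach, as a shift and turn from the pose commanded when the call began, along the tool's axes at that moment; what a row does not reach only later rows make up. A row lasts 1/10 s, in which the tool goes at most 50 mm and 8.59 degrees, less where a joint would pass 70% of its speed; a pose out of reach is approached as far as the arm can. A call with a gripper value outside its range is refused whole. The fingers move at their own pace and stop on an object; the grip force is fixed at half the most. Time passes only in rows, so rows that repeat a pose let the fingers close, or fill a call up. It gives the time, the measured TCP pose, the force, the opening and the grip force at its end, in the units of the state.
- r.sense(): the state, without advancing time (a new reading comes with each control period).
- r.capture(name): name is "side" or "top"; returns a dict with "pixels" (400x640x3 uint8, red, green, blue), "camera_matrix" (3x3 intrinsics, pixels), "R" (3x3) and "t" (3): a world point X has camera coordinates R X + t. Camera axes: x right, y down, z forward; pixel columns grow to the right and rows downward; lengths in m; the calibration is good to about 2 mm. A picture is of the moment at which its call begins. There is no depth.
- r.finish_job(): hands the job in; it is judged then, once.
The state is a dict: "time_s": time; "joints": joint angles; "joint_velocities": joint speeds; "effort": joint torques, N m; "tcp_pos": TCP position; "ee_rot": TCP orientation; "wrist_force": force on the tool from outside, world axes, zero at the start; "moment": the same for the moment, N m; "gripper_width": opening from 0.0 (shut) to 1.0 (fully open); "gripper_force": force on a finger pad.
Only numpy, scipy, OpenCV 4.12 (cv2) and the standard library are available. Lean on these libraries where they do the work, as an engineer would, in place of code of your own. Each camera call takes 0.05 s, during which the arm holds its last target. There are 200 camera calls.

## Task

Zero the pressure transmitter on the flat duct: take the slim stylus out of the tool block, hold the recessed zero button fully down with its tip for a full second, and stand the stylus back in the block. Then set the loose cover squarely over the transmitter, let go of it, and press it straight down until both clip arms have snapped under the rim and the cover is fully home, leaving everything else on the bench where it is.

Things in the scene. Friction and masses are not known exactly. Their poses are not given: they have to be found in the camera images.
- duct: Flat galvanised ventilation duct, 110 (x) by 200 (y) by 55 mm high, fixed on the bench, carrying the transmitter on the middle of its top. Two brass pressure taps, 16 mm high, stand on its top at x = 34, y = -74 and 74 mm. Origin: centre of its underside, on the bench.
- transmitter: Open grey pressure-transmitter base on the duct's top: tray 50 (x) by 93 (y) mm, walls 32 mm high, circuit board inside. Each short end has a rim lug outside, 4.5 mm proud, 23 mm wide, 16 to 19 mm up. The top 5 mm of the walls slope 3 mm inward to lead the cover on. Thin screw feet, 5 mm high at most, at its short ends. Origin: centre of its underside; y its long axis, z up.
- zero_mouth (a point): Centre of the mouth of the button well: a white square guard (28 by 28 mm) inside the tray with a round well of 13 mm diameter; the mouth is 8 mm below the top of the tray walls. The black zero button (10 mm diameter) lies 9 mm below the mouth. Axes as the transmitter.
- zero_button (a joint): Travel of the zero button, m: 0 up, 0.0035 fully down; it springs back. It takes about 1.5 N to start and 4.5 N fully down.
- cover_seat (a point): Where the cover's origin is when the cover is fully home: 4 mm above the transmitter's origin, axes as the transmitter.
- cover: White plastic hood, 59 (x) by 110 (y) by 31 mm high, open below, walls 2.5 mm, standing on its skirt on the bench; about 75 g. In each short end (+y, -y) hangs a sprung clip arm 18 mm wide with an inward barb. Fits either way round, 1.4 mm play. Set on the tray it rests on its barbs about 8 mm above home; 12 to 20 N on its middle snaps it home. Origin: centre of its lower edge; z up.
- cover_top (a point): Middle of the cover's top face, 31 mm above its origin.
- clip_a (a joint): How far the clip arm at the cover's +y end is sprung outward, rad: 0 relaxed, about 0.15 while it rides over the rim.
- clip_b (a joint): The same for the arm at the cover's -y end.
- tool_block: Beech block 56 (x) by 150 (y) by 50 mm high, fixed, with three upright square holes, 10 mm wide and 45 mm deep, mouths chamfered 2 mm, in a row along its y at -45, 0 and +45 mm. A stylus, a screwdriver and an awl stand in them in any order. Origin: centre of its underside.
- stylus: Slim metal stylus, 102 mm long, 45 g, standing in a hole of the block: straight round handle, 14 mm diameter, 62 mm long, ringed band; under it a pin of 5 mm diameter, 40 mm long. The handle's shoulder sits on the block's top. The other tools have fatter, shaped handles (27 and 38 mm). Origin: tip of the pin, 10 mm above the block's underside; z along the stylus to the handle.
- screwdriver: Bystander, stands in the block; black handle, top 122 mm above the bench. Origin: its tip.
- awl: Bystander, stands in the block; round wooden handle, top 105 mm above the bench. Origin: its tip.
- end_cap: Bystander, round galvanised duct cap, 90 mm across, 27 mm high.
- collar: Bystander, galvanised ring 124 mm across, 45 mm high.
- bowl: Bystander, small white bowl 96 mm across, 42 mm high.
- wrench: Bystander, open-ended wrench lying on the bench.
Not all that is in view belongs to the job. What is shaped like the duct but red is not meant. Several things have the shape of the cover; the one meant has the colours described above.

How it is judged (in metres and radians):
On the way, in this order (a step that is already met when the one before it is completed fails the run):
1. the stylus holds the zero button fully down for a second (value of joint zero_button above 0.0028 m and contact force between stylus and transmitter above 1 N), for 0.8 s.
2. the stylus stands in the block again, let go (z of stylus in the frame of tool_block below 0.016 m and x of stylus in the frame of tool_block between -0.012 and 0.012 m and angle between stylus's own z axis and vertical below 0.12 rad and contact force between the fingers and stylus below 0.1 N), for 0.2 s.
3. the cover rests loosely on the transmitter's rim, let go (z of cover in the frame of cover_seat between 0.005 and 0.015 m and horizontal distance between cover and cover_seat below 0.006 m and angle between cover's own z axis and vertical below 0.12 rad and contact force between the fingers and cover below 0.1 N and linear speed of cover below 0.02 m/s), for 0.2 s.
At the end, for the whole second after the job is handed in: Cover fully home (1.5 mm in height, 4 mm sideways, level to 0.03 rad, square to 0.08 rad), both clip arms relaxed under the rim (below 0.05 rad), at rest; zero button up; stylus upright in a hole of the block, tip under 16 mm above the block's underside (z of cover in the frame of cover_seat between -0.0025 and 0.0015 m and horizontal distance between cover and cover_seat below 0.004 m and angle between the y axis of cover and the y axis of transmitter, either way round below 0.08 rad and angle between cover's own z axis and vertical below 0.03 rad and value of joint each of clip_a, clip_b below 0.05 rad and linear speed of cover below 0.01 m/s and z of stylus in the frame of tool_block below 0.016 m and x of stylus in the frame of tool_block between -0.012 and 0.012 m and angle between stylus's own z axis and vertical below 0.12 rad and value of joint zero_button below 0.001 m); the robot touches nothing.
It fails at once if a bystander on the bench is pushed more than 30 mm or a tool in the block is lifted or knocked (distance of any of screwdriver, awl, end_cap, collar, bowl, wrench from where it was at the start of the episode above 0.03 m).
It also fails if it takes over 64 s, if anything falls off the work surface, if the arm or the gripper's body presses on something with over 40 N, if the wrist force passes 120 N, or if a joint passes its speed limit or range.

## Working session

There is one attempt and no reset: what is moved stays moved. The work goes in short steps, Python scripts to look and compute and a tool call to move; the robot and the scene stay as the last step left them, time stands still between calls to the robot, and variables do not carry over. Pictures are saved under pics/ and viewed, at most 11 in all, crops included, and the job is handed in when it is done.

Besides the shell and the picture viewer there is one more tool, called after "Emit:" as name(argument=value, ...), one argument or row to a line, values as JSON. servo_tool: Moves the arm, as the interface text tells. Its arguments: {"type":"object","properties":{"commands":{"type":"array","items":{"type":"array","items":{"type":"array","items":{"type":"number"}}}}},"required":["commands"]}

```bash
ls; mkdir -p pics; python3 - <<'E'
from station import r
import cv2,pickle
s=r.sense();print(s['time_s'],s['tcp_pos'],s['ee_rot'],s['gripper_width'])
for n in('top','side'):
    c=r.capture(n);pickle.dump(c,open(n+'.pkl','wb'));cv2.imwrite(f'pics/{n}0.png',c['pixels'][:,:,::-1]);print(c['camera_matrix'],c['R'],c['t'])
E
```

```text
pics
0.0 [0.21515294 0.58619508 0.23244608] [[ 9.38713023e-01 -3.44699097e-01 -6.26568675e-04]
 [-3.44699639e-01 -9.38710682e-01 -2.10119897e-03]
 [ 1.36114679e-04  2.18840083e-03 -9.99997596e-01]] 1.0029785692338873
[[467.34813414   0.         322.66547309]
 [  0.         467.34813414 202.97958422]
 [  0.           0.           1.        ]] [[-0.00538112 -0.99995769  0.00746099]
 [-0.99186638  0.00438844 -0.12720782]
 [ 0.12716969 -0.00808483 -0.99184802]] [0.00259831 0.50177268 1.19203683]
[[510.94149362   0.         319.96380678]
 [  0.         510.94149362 208.57778234]
 [  0.           0.           1.        ]] [[ 0.93810422 -0.34615363 -0.01175337]
 [-0.21709611 -0.56122939 -0.7986807 ]
 [ 0.26986989  0.75179734 -0.60164026]] [-0.45894323  0.16694029  1.15172029]
```

View pics/top0.png

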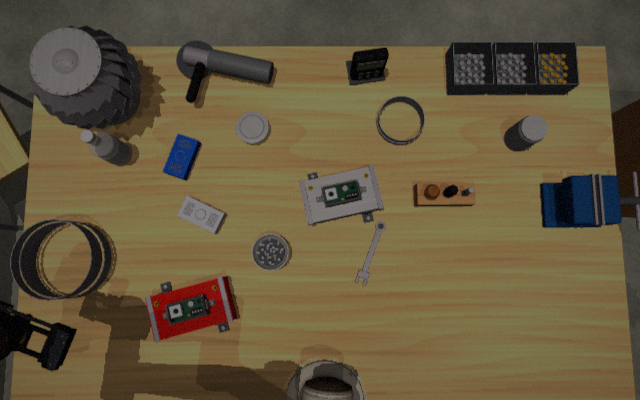

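View pics/side0.png

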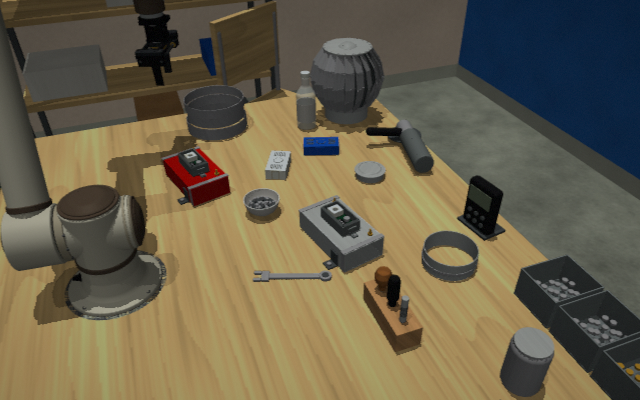

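The top view shows the white cover at (202,214), the transmitter at (341,193), the tool block at (445,192) with the stylus at (468,191), and the red decoy at (190,308). In the side view the stylus is at (404,308).

```bash
cat > h.py <<'E'
import numpy as np,cv2,pickle
def ray(c,u,v):
    d=c['R'].T@np.linalg.inv(c['camera_matrix'])@np.array([u,v,1.]);o=-c['R'].T@c['t'];return o,d
def onz(c,u,v,z):
    o,d=ray(c,u,v);return o+d*(z-o[2])/d[2]
def tri(c1,p1,c2,p2):
    A=[];b=[]
    for c,p in((c1,p1),(c2,p2)):
        o,d=ray(c,*p);d/=np.linalg.norm(d);P=np.eye(3)-np.outer(d,d);A.append(P);b.append(P@o)
    return np.linalg.lstsq(np.vstack(A),np.hstack(b),rcond=None)[0]
def proj(c,X):
    p=c['camera_matrix']@(c['R']@np.asarray(X,float)+c['t']);return p[:2]/p[2]
def crop(c,u,v,w,h,s):
    return cv2.resize(c['pixels'][v:v+h,u:u+w,::-1],None,fx=s,fy=s,interpolation=cv2.INTER_CUBIC)
E
python3 - <<'E'
from h import *
t=pickle.load(open('top.pkl','rb'));s=pickle.load(open('side.pkl','rb'))
a=crop(t,295,160,100,70,4);b=crop(t,405,160,100,70,4);c=crop(s,295,190,100,70,4);d=crop(s,350,260,100,70,4)
cv2.imwrite('pics/m1.png',np.vstack([np.hstack([a,b]),np.hstack([c,d])]))
for n,c,(u,v,w,h) in(('covtop',t,(170,185,65,55)),('covside',s,(260,145,35,40))):
    g=cv2.cvtColor(c['pixels'],cv2.COLOR_RGB2HSV)[v:v+h,u:u+w]
    m=((g[...,1]<50)&(g[...,2]>110)).astype(np.uint8)
    m=cv2.morphologyEx(m,cv2.MORPH_CLOSE,np.ones((5,5)))
    k=max(cv2.findContours(m,0,2)[0],key=cv2.contourArea);R=cv2.minAreaRect(k);print(n,cv2.contourArea(k),R[0][0]+u,R[0][1]+v,R[1:])
    if c is t:
        B=cv2.boxPoints(R)+[u,v];P=np.array([onz(c,*p,.031) for p in B]);print(P.round(4),P.mean(0))
        for i in range(4):e=P[(i+1)%4]-P[i];print(np.linalg.norm(e).round(4),np.degrees(np.arctan2(e[1],e[0])).round(1))
E
```

```text
covtop 862.0 199.77561378479004 213.96603393554688 ((41.01226043701172, 22.625152587890625), 25.709951400756836)
[[0.4713 0.3816 0.031 ]
 [0.5249 0.3577 0.031 ]
 [0.4776 0.26   0.031 ]
 [0.4245 0.2843 0.031 ]] [0.47456564 0.32090541 0.031     ]
0.0586 -24.0
0.1086 -115.8
0.0584 155.4
0.108 64.3
covside 367.5 277.5 160.5 ((19.0, 25.0), 90.0)
```

View pics/m1.png

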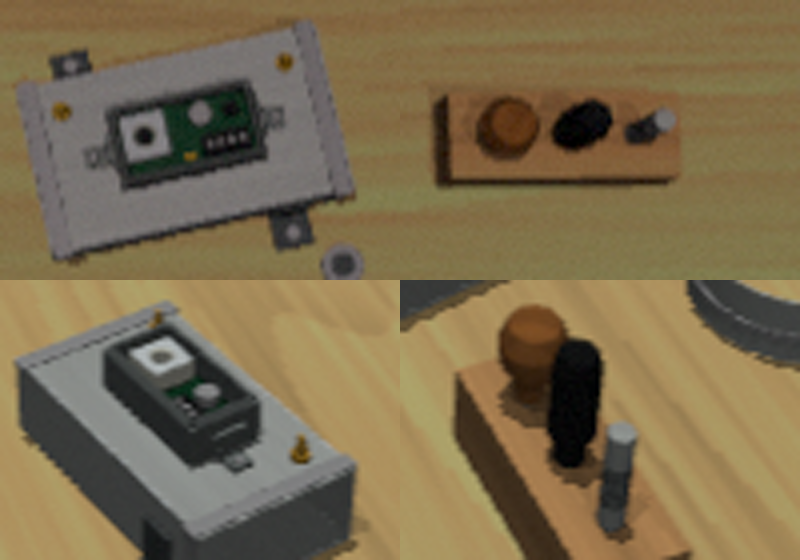

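Mosaic: the button is at top (331,194) and side (335.5,209). The stylus top is at top (471,190) and side (405.5,298). The taps are at top (310.5,187.5) and (366.5,175).

```bash
python3 - <<'E'
from h import *
np.set_printoptions(precision=4,suppress=True)
t=pickle.load(open('top.pkl','rb'));s=pickle.load(open('side.pkl','rb'))
A=lambda x,y:(295+x/4,160+y/4); B=lambda x,y:(405+(x-400)/4,160+y/4);C=lambda x,y:(295+x/4,190+(y-280)/4);D=lambda x,y:(350+(x-400)/4,260+(y-280)/4)
print('button tri',tri(t,A(145,136),s,C(162,357)),onz(t,*A(145,136),.070),onz(s,*C(162,357),.070))
# guard centroid by white mask
for n,c,u,v,w,h in(('top',t,322,185,18,18),('side',s,322,200,25,18)):
    g=c['pixels'][v:v+h,u:u+w].min(2);y,x=np.where(g>140)
    k=cv2.convexHull(np.c_[x,y].astype(np.int32));(cx,cy)=cv2.minAreaRect(k)[0];print(n,len(x),cv2.minAreaRect(k),onz(c,cx+u,cy+v,.079))
t1=onz(t,*A(62,108),.070);t2=onz(t,*A(286,60),.070);d=t2-t1;print('taps',t1,t2,np.linalg.norm(d),np.degrees(np.arctan2(d[1],d[0])))
P=np.array([onz(t,*A(*p),.085) for p in((107,108),(250,80),(268,155),(122,187))]);print('tray',P,P.mean(0),np.linalg.norm(np.roll(P,-1,0)-P,axis=1),P[1]-P[0],P[2]-P[3])
P=np.array([onz(s,*C(*p),.085) for p in((103,348),(158,318),(262,405),(195,440))]);print('trayS',P,P.mean(0),np.linalg.norm(np.roll(P,-1,0)-P,axis=1),P[2]-P[1],P[3]-P[0])
print('stylus tri',tri(t,B(664,119),s,D(622,432)),onz(t,*B(664,119),.112),onz(s,*D(622,432),.112))
P=np.array([onz(t,*B(*p),.05) for p in((448,95),(680,92),(680,180),(449,183))]);print('block',P,P.mean(0),np.linalg.norm(np.roll(P,-1,0)-P,axis=1))
E
```

```text
button tri [ 0.5201 -0.0217  0.0805] [ 0.5198 -0.0215  0.07  ] [ 0.5271 -0.009   0.07  ]Traceback (most recent call last):
  File "<stdin>", line 9, in <module>
cv2.error: OpenCV(4.12.0) /io/opencv/modules/imgproc/src/convhull.cpp:143: error: (-215:Assertion failed) total >= 0 && (depth == CV_32F || depth == CV_32S) in function 'convexHull'
```

```bash
python3 - <<'E'
from h import *
np.set_printoptions(precision=4,suppress=True)
t=pickle.load(open('top.pkl','rb'));s=pickle.load(open('side.pkl','rb'))
A=lambda x,y:(295+x/4,160+y/4); B=lambda x,y:(405+(x-400)/4,160+y/4);C=lambda x,y:(295+x/4,190+(y-280)/4);D=lambda x,y:(350+(x-400)/4,260+(y-280)/4)
for n,c,u,v,w,h in(('top',t,322,185,18,18),('side',s,322,200,25,18)):
    g=c['pixels'][v:v+h,u:u+w].min(2);k=np.argwhere(g>0.6*g.max())[:,::-1].astype(np.float32)
    R=cv2.minAreaRect(cv2.convexHull(k));(cx,cy)=R[0];print(n,len(k),R,onz(c,cx+u,cy+v,.079))
t1=onz(t,*A(62,108),.070);t2=onz(t,*A(286,60),.070);d=t2-t1;print('taps',t1,t2,np.linalg.norm(d),np.degrees(np.arctan2(d[1],d[0])))
P=np.array([onz(t,*A(*p),.085) for p in((107,108),(250,80),(268,155),(122,187))]);print('tray',P,P.mean(0),np.linalg.norm(np.roll(P,-1,0)-P,axis=1),P[1]-P[0],P[2]-P[3])
P=np.array([onz(s,*C(*p),.085) for p in((103,348),(158,318),(262,405),(195,440))]);print('trayS',P,P.mean(0),np.linalg.norm(np.roll(P,-1,0)-P,axis=1),P[2]-P[1],P[3]-P[0])
print('stylus tri',tri(t,B(664,119),s,D(622,432)),onz(t,*B(664,119),.112),onz(s,*D(622,432),.112))
P=np.array([onz(t,*B(*p),.05) for p in((448,95),(680,92),(680,180),(449,183))]);print('block',P,P.mean(0),np.linalg.norm(np.roll(P,-1,0)-P,axis=1))
E
```

```text
top 122 ((7.5, 8.5), (15.0, 17.0), 0.0) [ 0.5198 -0.0169  0.079 ]
side 158 ((12.0, 8.5), (17.0, 24.0), 90.0) [ 0.5204 -0.0159  0.079 ]
taps [0.5381 0.0312 0.07  ] [ 0.5686 -0.1121  0.07  ] 0.14653684482458548 -77.98823984954336
tray [[ 0.5355  0.0027  0.085 ]
 [ 0.553  -0.0876  0.085 ]
 [ 0.5053 -0.0982  0.085 ]
 [ 0.4854 -0.0065  0.085 ]] [ 0.5198 -0.0474  0.085 ] [0.0919 0.0489 0.0938 0.0509] [ 0.0175 -0.0903  0.    ] [ 0.0198 -0.0917  0.    ]
trayS [[ 0.49   -0.0063  0.085 ]
 [ 0.5321  0.0103  0.085 ]
 [ 0.5567 -0.0911  0.085 ]
 [ 0.5084 -0.1066  0.085 ]] [ 0.5218 -0.0484  0.085 ] [0.0452 0.1043 0.0507 0.102 ] [ 0.0246 -0.1014  0.    ] [ 0.0184 -0.1004  0.    ]
stylus tri [ 0.524  -0.3645  0.114 ] [ 0.5227 -0.3645  0.112 ] [ 0.5268 -0.3631  0.112 ]
block [[ 0.5488 -0.2451  0.05  ]
 [ 0.5501 -0.3962  0.05  ]
 [ 0.4925 -0.3935  0.05  ]
 [ 0.4912 -0.2439  0.05  ]] [ 0.5206 -0.3197  0.05  ] [0.1512 0.0577 0.1496 0.0576]
```

```bash
cat > plan.py <<'E'
# usage: plan.py x,y,z,yaw ...  from measured pose; prints shift mm / az rad in tool axes for chain of waypoints
import sys,numpy as np
from station import r
s=r.sense();R=np.array(s['ee_rot']);p=np.array(s['tcp_pos']);th=np.arctan2(R[1,0],R[0,0])
print('now t=%.2f'%s['time_s'],(p*1000).round(1),'yaw %.2f'%np.degrees(th),'tilt',R[:2,2].round(4),'F',np.round(s['wrist_force'],1),'w',round(s['gripper_width']*87,1),'gf',np.round(s['gripper_force'],1),'J',np.round(s['joints'],0))
for a in sys.argv[1:]:
    x,y,z,w=map(float,a.split(','));q=np.array([x,y,z])/1000;w=np.radians(w);d=(q-p)*1000
    print(a,'->',np.round([d[0]*np.cos(th)+d[1]*np.sin(th),d[0]*np.sin(th)-d[1]*np.cos(th),-d[2]],1),'az %.3f'%(-(w-th)),'len %.0f'%np.linalg.norm(d))
    p,th=q,w
E
python3 plan.py 330,400,230,-40 440,200,230,-60 500,-30,220,-80 522,-250,200,-90 522,-364,170,-90
```

```text
now t=0.10 [215.2 586.3 232.6] yaw -20.17 tilt [-0.0006 -0.0018] F [-0.2 -0.4 -0.2] w 87.0 gf 0.0 J [ 85.  22.   0.  -0. -68. -15.]
330,400,230,-40 -> [172.  135.3   2.6] az 0.346 len 219
440,200,230,-60 -> [212.8  82.5  -0. ] az 0.349 len 228
500,-30,220,-80 -> [229.2  63.   10. ] az 0.349 len 238
522,-250,200,-90 -> [220.5  16.5  20. ] az 0.175 len 222
522,-364,170,-90 -> [114.   0.  30.] az -0.000 len 118
```

Emit:
servo_tool(
  commands=[
    [[0,172,135,3,0,0,0.346],[0,172,135,3,0,0,0.346],[0,172,135,3,0,0,0.346],[0,172,135,3,0,0,0.346],[0,172,135,3,0,0,0.346]],
  ],
)

```text
time_s: 0.6
tcp_pos: [0.3312, 0.397, 0.2303]
ee_rot: [[0.764, -0.645, -0.001], [-0.645, -0.764, -0.001], [0.0, 0.002, -1.0]]
wrist_force: [-0.1, -0.3, 1.4]
gripper_width: 0.995
gripper_force: 0.0
```

Emit:
servo_tool(
  commands=[
    [[0,213,82.5,0,0,0,0.349],[0,213,82.5,0,0,0,0.349],[0,213,82.5,0,0,0,0.349],[0,213,82.5,0,0,0,0.349],[0,213,82.5,0,0,0,0.349]],
  ],
)

```text
time_s: 1.1
tcp_pos: [0.4412, 0.1982, 0.2304]
ee_rot: [[0.499, -0.867, -0.0], [-0.867, -0.499, -0.0], [0.0, 0.001, -1.0]]
wrist_force: [-0.3, -0.5, 0.9]
gripper_width: 1.002
gripper_force: 0.0
```

Emit:
servo_tool(
  commands=[
    [[0,229,63,10,0,0,0.349],[0,229,63,10,0,0,0.349],[0,229,63,10,0,0,0.349],[0,229,63,10,0,0,0.349],[0,229,63,10,0,0,0.349]],
  ],
)

```text
time_s: 1.6
tcp_pos: [0.5008, -0.0314, 0.2202]
ee_rot: [[0.173, -0.985, -0.0], [-0.985, -0.173, -0.0], [0.0, 0.0, -1.0]]
wrist_force: [0.4, 0.2, 0.7]
gripper_width: 0.997
gripper_force: 0.0
```

Emit:
servo_tool(
  commands=[
    [[0,220,16.5,20,0,0,0.175],[0,220,16.5,20,0,0,0.175],[0,220,16.5,20,0,0,0.175],[0,220,16.5,20,0,0,0.175],[0,220,16.5,20,0,0,0.175]],
  ],
)

```text
time_s: 2.1
tcp_pos: [0.5224, -0.252, 0.1992]
ee_rot: [[-0.003, -1.0, -0.002], [-1.0, 0.003, 0.0], [-0.0, 0.002, -1.0]]
wrist_force: [-0.3, 0.3, -0.8]
gripper_width: 1.003
gripper_force: 0.0
```

Emit:
servo_tool(
  commands=[
    [[0,114,0,30,0,0,0],[0,114,0,30,0,0,0],[0,114,0,30,0,0,0],[0,114,0,30,0,0,0],[0,114,0,30,0,0,0]],
  ],
)

```text
time_s: 2.6
tcp_pos: [0.5226, -0.3623, 0.1701]
ee_rot: [[-0.0, -1.0, -0.001], [-1.0, 0.0, 0.001], [-0.001, 0.001, -1.0]]
wrist_force: [-0.3, 0.1, -0.5]
gripper_width: 1.0
gripper_force: 0.0
```

```bash
python3 plan.py 522.5,-364.5,170,-90
```

```text
now t=2.60 [ 522.6 -362.3  170.1] yaw -90.02 tilt [-0.0008  0.0006] F [-0.3  0.1 -0.5] w 87.0 gf 0.0 J [-20.  26.  -3.  -0. -61.  20.]
522.5,-364.5,170,-90 -> [2.2 0.1 0.1] az -0.000 len 2
```

Emit:
servo_tool(
  commands=[
    [[0,1,0,46,0,0,0],[0,1,0,92,0,0,0],[0,1,0,92,0,0,0],[1,1,0,92,0,0,0],[1,1,0,92,0,0,0]],
  ],
)

```text
time_s: 3.1
tcp_pos: [0.5249, -0.364, 0.0819]
ee_rot: [[0.002, -1.0, 0.005], [-1.0, -0.002, -0.003], [0.003, -0.005, -1.0]]
wrist_force: [0.9, -0.1, 1.0]
gripper_width: 0.893
gripper_force: 0.0
```

Emit:
servo_tool(
  commands=[
    [[1,0,0,0,0,0,0],[1,0,0,0,0,0,0],[1,0,0,0,0,0,0],[1,0,0,0,0,0,0],[1,0,0,0,0,0,0]],
  ],
)

```text
time_s: 3.6
tcp_pos: [0.5225, -0.3638, 0.0787]
ee_rot: [[-0.0, -1.0, 0.0], [-1.0, 0.0, -0.0], [0.0, -0.0, -1.0]]
wrist_force: [-0.1, -0.3, 0.1]
gripper_width: 0.446
gripper_force: 0.0
```

```bash
python3 plan.py 522,-364,78,-90
```

```text
now t=3.60 [ 522.5 -363.8   78.7] yaw -90.01 tilt [ 0.0002 -0.0001] F [-0.1 -0.3  0.1] w 38.8 gf 0.0 J [-20.  31.  -9.   0. -50.  20.]
522,-364,78,-90 -> [0.2 0.5 0.7] az -0.000 len 1
```

Emit:
servo_tool(
  commands=[
    [[1,0,0,0,0,0,0],[1,0,0,0,0,0,0],[1,0,0,0,0,0,0],[1,0,0,0,0,0,0],[1,0,0,0,0,0,0]],
  ],
)

```text
time_s: 4.1
tcp_pos: [0.5232, -0.3638, 0.0786]
ee_rot: [[0.0, -1.0, 0.001], [-1.0, -0.0, -0.0], [0.0, -0.001, -1.0]]
wrist_force: [2.3, -0.2, -1.5]
gripper_width: 0.153
gripper_force: 30.0
```

```bash
python3 plan.py 522,-364,120,-90; python3 - <<'E'
from h import *
from station import r
s=r.capture('side');t=r.capture('top');pickle.dump((t,s),open('g.pkl','wb'))
cv2.imwrite('pics/g.png',np.hstack([crop(t,410,150,100,100,4),crop(s,340,210,100,100,4)]))
E
```

```text
now t=4.10 [ 523.2 -363.8   78.6] yaw -89.99 tilt [ 0.0012 -0.0004] F [ 2.3 -0.2 -1.5] w 13.3 gf 30.0 J [-20.  31.  -9.  -0. -50.  20.]
522,-364,120,-90 -> [  0.2   1.2 -41.4] az 0.000 len 41
```

View pics/g.png

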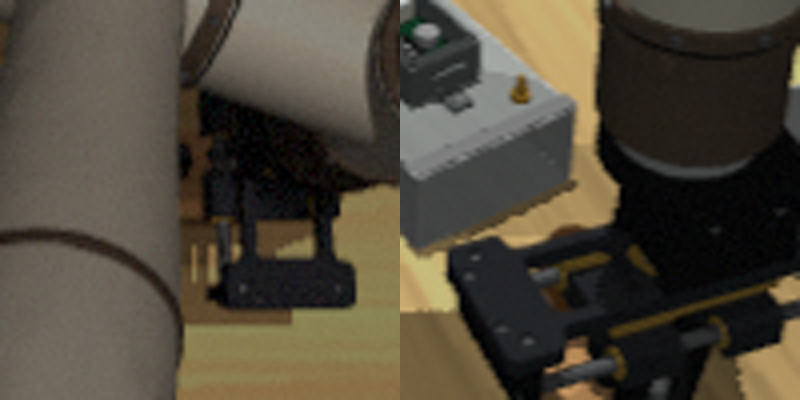

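Grip is closed at 13.3 mm with 30 N, so the stylus is held. Next: lift it and carry it over the button.

Emit:
servo_tool(
  commands=[
    [[1,0,0,-30,0,0,0],[1,0,0,-70,0,0,0],[1,0,0,-110,0,0,0],[1,0,0,-140,0,0,0],[1,0,0,-140,0,0,0]],
  ],
)

```text
time_s: 4.7
tcp_pos: [0.5242, -0.365, 0.2244]
ee_rot: [[0.001, -1.0, 0.008], [-1.0, -0.001, -0.005], [0.005, -0.008, -1.0]]
wrist_force: [0.1, -0.5, -0.0]
gripper_width: 0.148
gripper_force: 30.0
```

Emit:
servo_tool(
  commands=[
    [[1,-40,0,0,0,0,0],[1,-80,0,0,0,0,0],[1,-120,0,0,0,0,0],[1,-160,0,0,0,0,0],[1,-190,0,0,0,0,0]],
  ],
)

```text
time_s: 5.2
tcp_pos: [0.5212, -0.1716, 0.2176]
ee_rot: [[0.001, -1.0, -0.003], [-1.0, -0.001, 0.001], [-0.001, 0.003, -1.0]]
wrist_force: [-0.1, 1.3, -0.1]
gripper_width: 0.149
gripper_force: 30.0
```

Emit:
servo_tool(
  commands=[
    [[1,-40,0,0,0,0,0],[1,-80,0,0,0,0,0],[1,-120,0,15,0,0,0],[1,-150,3,30,0,0,0],[1,-153,3,45,0,0,0]],
  ],
)

```text
time_s: 5.7
tcp_pos: [0.5183, -0.0181, 0.1724]
ee_rot: [[0.004, -1.0, -0.002], [-1.0, -0.004, 0.0], [-0.0, 0.002, -1.0]]
wrist_force: [0.2, 0.1, 0.0]
gripper_width: 0.153
gripper_force: 30.0
```

Emit:
servo_tool(
  commands=[
    [[1,0,0,0,0,0,0],[1,0,0,0,0,0,0],[1,0,0,0,0,0,0],[1,0,0,0,0,0,0],[1,0,0,0,0,0,0]],
  ],
)

```text
time_s: 6.2
tcp_pos: [0.5198, -0.0212, 0.1741]
ee_rot: [[-0.001, -1.0, 0.001], [-1.0, 0.001, 0.0], [-0.0, -0.001, -1.0]]
wrist_force: [-0.0, 0.1, -0.8]
gripper_width: 0.151
gripper_force: 30.0
```

```bash
python3 plan.py 520,-21,164,-90; python3 - <<'E'
from h import *
from station import r
c=r.capture('side');t=r.capture('top')
print('expected tip z95',proj(c,(.520,-.021,.095)),'mouth',proj(c,(.520,-.021,.079)))
cv2.imwrite('pics/hov.png',np.hstack([crop(t,290,140,100,100,4),crop(c,285,150,100,100,4)]))
E
```

```text
now t=6.20 [519.8 -21.2 174.1] yaw -90.06 tilt [0.0011 0.0003] F [-0.   0.1 -0.8] w 13.1 gf 30.0 J [ 16.  15. -19.   0. -56. -16.]
520,-21,164,-90 -> [-0.2 -0.2 10.1] az -0.001 len 10
expected tip z95 [334.64257594 204.37052551] mouth [334.60577639 209.7172961 ]
```

View pics/hov.png

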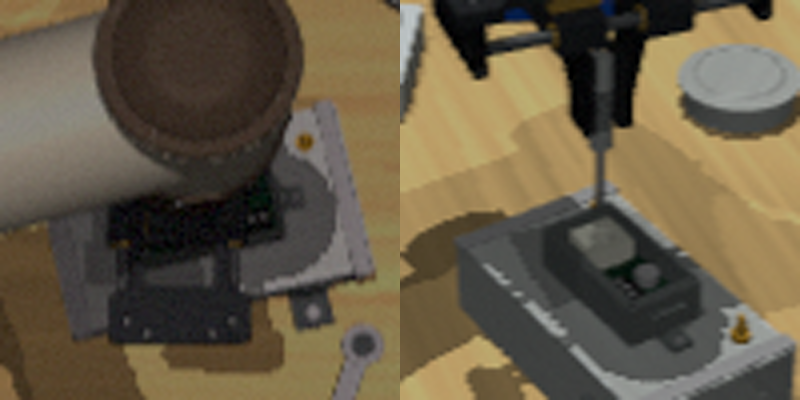

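The tip is seen at side (335,201), straight above the well and matching the calculation. Next: descend and press.

Emit:
servo_tool(
  commands=[
    [[1,0,0,12,0,0,0],[1,0,0,22,0,0,0],[1,0,0,30,0,0,0],[1,0,0,33,0,0,0],[1,0,0,33,0,0,0]],
  ],
)

```text
time_s: 6.8
tcp_pos: [0.5192, -0.0207, 0.1397]
ee_rot: [[0.0, -1.0, -0.002], [-1.0, -0.0, -0.0], [0.0, 0.002, -1.0]]
wrist_force: [0.6, 1.2, -0.5]
gripper_width: 0.156
gripper_force: 30.0
```

Emit:
servo_tool(
  commands=[
    [[1,0,0,1.5,0,0,0],[1,0,0,3,0,0,0],[1,0,0,4.5,0,0,0],[1,0,0,5,0,0,0],[1,0,0,5,0,0,0]],
  ],
)

```text
time_s: 7.3
tcp_pos: [0.52, -0.0206, 0.1361]
ee_rot: [[0.0, -1.0, 0.001], [-1.0, -0.0, 0.0], [-0.0, -0.001, -1.0]]
wrist_force: [-0.7, -0.4, 2.4]
gripper_width: 0.154
gripper_force: 30.0
```

```bash
python3 plan.py
```

```text
now t=7.30 [520.  -20.6 136.1] yaw -89.98 tilt [0.0012 0.0001] F [-0.7 -0.4  2.4] w 13.4 gf 30.0 J [ 16.  17. -22.   0. -50. -16.]
```

Contact at 2.4 N. Press further.

Emit:
servo_tool(
  commands=[
    [[1,0,0,1,0,0,0],[1,0,0,2,0,0,0],[1,0,0,3,0,0,0],[1,0,0,3,0,0,0],[1,0,0,3,0,0,0]],
  ],
)

```text
time_s: 7.8
tcp_pos: [0.5203, -0.0207, 0.1343]
ee_rot: [[0.001, -1.0, 0.002], [-1.0, -0.001, -0.0], [0.0, -0.002, -1.0]]
wrist_force: [-2.7, 1.2, 10.7]
gripper_width: 0.15
gripper_force: 30.0
```

```bash
python3 plan.py
```

```text
now t=7.80 [520.3 -20.7 134.3] yaw -89.95 tilt [ 0.002  -0.0003] F [-2.7  1.2 10.7] w 13.0 gf 30.0 J [ 16.  18. -22.   0. -50. -16.]
```

Emit:
servo_tool(
  commands=[
    [[1,0,0,0,0,0,0],[1,0,0,0,0,0,0],[1,0,0,0,0,0,0],[1,0,0,0,0,0,0],[1,0,0,0,0,0,0]],
  ],
)

```text
time_s: 8.3
tcp_pos: [0.5202, -0.0207, 0.1343]
ee_rot: [[0.001, -1.0, 0.002], [-1.0, -0.001, -0.0], [0.0, -0.002, -1.0]]
wrist_force: [-2.4, 0.5, 10.6]
gripper_width: 0.154
gripper_force: 30.0
```

Emit:
servo_tool(
  commands=[
    [[1,0,0,0,0,0,0],[1,0,0,0,0,0,0],[1,0,0,0,0,0,0],[1,0,0,0,0,0,0],[1,0,0,0,0,0,0]],
  ],
)

```text
time_s: 8.8
tcp_pos: [0.5202, -0.0207, 0.1343]
ee_rot: [[0.001, -1.0, 0.002], [-1.0, -0.001, -0.0], [0.0, -0.002, -1.0]]
wrist_force: [-1.6, 0.9, 10.4]
gripper_width: 0.153
gripper_force: 30.0
```

Emit:
servo_tool(
  commands=[
    [[1,0,0,0,0,0,0],[1,0,0,0,0,0,0],[1,0,0,0,0,0,0],[1,0,0,0,0,0,0],[1,0,0,0,0,0,0]],
  ],
)

```text
time_s: 9.3
tcp_pos: [0.5202, -0.0207, 0.1343]
ee_rot: [[0.001, -1.0, 0.002], [-1.0, -0.001, -0.0], [0.0, -0.002, -1.0]]
wrist_force: [-2.3, 0.5, 9.9]
gripper_width: 0.151
gripper_force: 30.0
```

Emit:
servo_tool(
  commands=[
    [[1,0,0,-10,0,0,0],[1,0,0,-25,0,0,0],[1,0,0,-50,0,0,0],[1,0,0,-75,0,0,0],[1,0,0,-85,0,0,0]],
  ],
)

```text
time_s: 9.8
tcp_pos: [0.5204, -0.0206, 0.2196]
ee_rot: [[0.0, -1.0, 0.003], [-1.0, -0.0, 0.001], [-0.001, -0.003, -1.0]]
wrist_force: [0.3, 0.3, -0.3]
gripper_width: 0.154
gripper_force: 30.0
```

```bash
python3 plan.py 520,-180,222,-90 522.8,-363.8,222,-90 522.8,-363.8,135,-90; python3 - <<'E'
from h import *
from station import r
c=r.capture('side');s=r.sense();p=np.array(s['tcp_pos'])
tip=p-[0,.0005,.0686];print(proj(c,tip),proj(c,tip+[0,0,.04]))
np.save('tip.npy',proj(c,tip));cv2.imwrite('pics/tip.png',crop(c,285,110,100,100,5))
E
```

```text
now t=9.80 [520.4 -20.6 219.6] yaw -90.00 tilt [0.0033 0.0006] F [ 0.3  0.3 -0.3] w 13.4 gf 30.0 J [ 16.  12. -15.   0. -62. -16.]
520,-180,222,-90 -> [159.4   0.4  -2.4] az 0.000 len 159
522.8,-363.8,222,-90 -> [183.8  -2.8  -0. ] az -0.000 len 184
522.8,-363.8,135,-90 -> [ 0. -0. 87.] az -0.000 len 87
[335.05754019 184.71233421] [335.16349267 170.16017558]
```

View pics/tip.png

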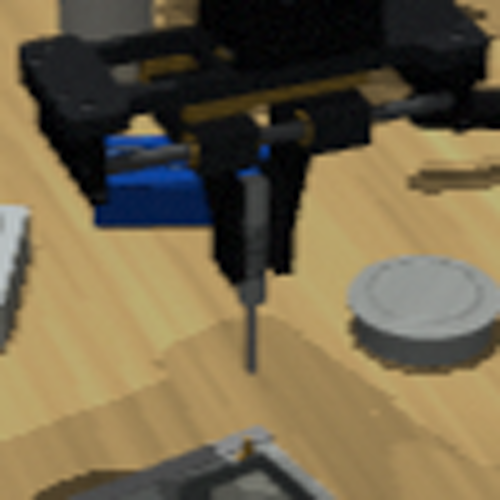

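The stylus hangs straight, with its tip at side (335,184). Next: carry it back to its hole.

Emit:
servo_tool(
  commands=[
    [[1,40,0,0,0,0,0],[1,80,0,-2,0,0,0],[1,120,0,-2,0,0,0],[1,150,0,-2,0,0,0],[1,160,0.5,-2,0,0,0]],
  ],
)

```text
time_s: 10.35
tcp_pos: [0.518, -0.1828, 0.2177]
ee_rot: [[-0.003, -1.0, -0.003], [-1.0, 0.003, 0.001], [-0.001, 0.003, -1.0]]
wrist_force: [0.1, -0.2, -0.4]
gripper_width: 0.154
gripper_force: 30.0
```

Emit:
servo_tool(
  commands=[
    [[1,45,0,0,0,0,0],[1,90,-1,0,0,0,0],[1,135,-2,0,0,0,0],[1,170,-3,0,0,0,0],[1,183,-3,0,0,0,0]],
  ],
)

```text
time_s: 10.85
tcp_pos: [0.5215, -0.3657, 0.2175]
ee_rot: [[-0.003, -1.0, -0.002], [-1.0, 0.003, 0.001], [-0.001, 0.002, -1.0]]
wrist_force: [0.2, 1.1, 0.0]
gripper_width: 0.153
gripper_force: 30.0
```

Emit:
servo_tool(
  commands=[
    [[1,0,0,30,0,0,0],[1,0,0,60,0,0,0],[1,0,0,80,0,0,0],[1,0,0,87,0,0,0],[1,0,0,87,0,0,0]],
  ],
)

```text
time_s: 11.35
tcp_pos: [0.5216, -0.3626, 0.1311]
ee_rot: [[0.001, -1.0, -0.003], [-1.0, -0.001, 0.001], [-0.001, 0.003, -1.0]]
wrist_force: [0.8, 0.9, 0.5]
gripper_width: 0.153
gripper_force: 30.0
```

```bash
python3 plan.py 522.8,-363.8,110,-90
```

```text
now t=11.35 [ 521.6 -362.6  131.1] yaw -89.95 tilt [-0.0029  0.0013] F [0.8 0.9 0.5] w 13.3 gf 30.0 J [-20.  28.  -6.  -0. -57.  20.]
522.8,-363.8,110,-90 -> [ 1.2 -1.2 21.1] az 0.001 len 21
```

Emit:
servo_tool(
  commands=[
    [[1,1,-1,0,0,0,0],[1,1,-1,6,0,0,0],[1,1,-1,12,0,0,0],[1,1,-1,18,0,0,0],[1,1,-1,22,0,0,0]],
  ],
)

```text
time_s: 11.85
tcp_pos: [0.5232, -0.3647, 0.1101]
ee_rot: [[-0.0, -1.0, 0.0], [-1.0, 0.0, -0.0], [0.0, -0.0, -1.0]]
wrist_force: [0.3, -0.4, -0.1]
gripper_width: 0.153
gripper_force: 30.0
```

```bash
python3 plan.py 522.8,-363.8,79,-90
```

```text
now t=11.85 [ 523.2 -364.7  110.1] yaw -90.00 tilt [ 0.0004 -0.    ] F [ 0.3 -0.4 -0.1] w 13.3 gf 30.0 J [-20.  29.  -7.  -0. -54.  20.]
522.8,-363.8,79,-90 -> [-0.9  0.4 31.1] az -0.000 len 31
```

Tip at z≈42, inside the hole with no force. Continue down and release.

Emit:
servo_tool(
  commands=[
    [[1,0,0,8,0,0,0],[1,0,0,16,0,0,0],[1,0,0,24,0,0,0],[1,0,0,29,0,0,0],[1,0,0,30.5,0,0,0]],
  ],
)

```text
time_s: 12.35
tcp_pos: [0.5233, -0.3647, 0.0794]
ee_rot: [[0.0, -1.0, -0.0], [-1.0, -0.0, 0.0], [-0.0, 0.0, -1.0]]
wrist_force: [0.7, 0.7, 1.0]
gripper_width: 0.153
gripper_force: 30.0
```

Emit:
servo_tool(
  commands=[
    [[0.7,0,0,0,0,0,0],[0.7,0,0,0,0,0,0],[0.3,0,0,0,0,0,0],[0.3,0,0,0,0,0,0],[0.3,0,0,0,0,0,0]],
  ],
)

```text
time_s: 12.85
tcp_pos: [0.523, -0.3647, 0.0802]
ee_rot: [[-0.0, -1.0, 0.0], [-1.0, 0.0, -0.0], [0.0, -0.0, -1.0]]
wrist_force: [-0.6, -0.1, 0.4]
gripper_width: 0.486
gripper_force: 0.0
```

```bash
python3 plan.py
```

```text
now t=12.85 [ 523.  -364.7   80.2] yaw -90.00 tilt [ 0. -0.] F [-0.6 -0.1  0.4] w 42.3 gf 0.0 J [-20.  31.  -8.   0. -50.  20.]
```

```bash
python3 plan.py 523,-364.7,210,-90 522,-130,210,-90 515,90,210,-100 474.6,320.9,180,-115.7 474.6,320.9,60,-115.7
```

```text
now t=12.85 [ 523.  -364.7   80.2] yaw -90.00 tilt [ 0. -0.] F [-0.6 -0.1  0.4] w 42.3 gf 0.0 J [-20.  31.  -8.   0. -50.  20.]
523,-364.7,210,-90 -> [   0.     0.  -129.8] az -0.000 len 130
522,-130,210,-90 -> [-234.7    1.    -0. ] az -0.000 len 235
515,90,210,-100 -> [-220.    7.   -0.] az 0.175 len 220
474.6,320.9,180,-115.7 -> [-220.4   79.9   30. ] az 0.274 len 236
474.6,320.9,60,-115.7 -> [ -0.   0. 120.] az -0.000 len 120
```

Emit:
servo_tool(
  commands=[
    [[0.3,0,0,-25,0,0,0],[0.3,0,0,-60,0,0,0],[0.1,0,0,-95,0,0,0],[0,0,0,-125,0,0,0],[0,0,0,-130,0,0,0]],
  ],
)

```text
time_s: 13.35
tcp_pos: [0.5249, -0.3658, 0.2152]
ee_rot: [[0.001, -1.0, 0.008], [-1.0, -0.001, -0.005], [0.005, -0.008, -1.0]]
wrist_force: [-0.0, 0.1, 0.4]
gripper_width: 0.887
gripper_force: 0.0
```

Emit:
servo_tool(
  commands=[
    [[0,-235,1,0,0,0,0],[0,-235,1,0,0,0,0],[0,-235,1,0,0,0,0],[0,-235,1,0,0,0,0],[0,-235,1,0,0,0,0]],
  ],
)

```text
time_s: 13.85
tcp_pos: [0.5212, -0.1271, 0.2094]
ee_rot: [[0.001, -1.0, -0.001], [-1.0, -0.001, 0.001], [-0.001, 0.001, -1.0]]
wrist_force: [0.5, 0.9, -0.0]
gripper_width: 0.999
gripper_force: 0.0
```

Emit:
servo_tool(
  commands=[
    [[0,-220,7,0,0,0,0.175],[0,-220,7,0,0,0,0.175],[0,-220,7,0,0,0,0.175],[0,-220,7,0,0,0,0.175],[0,-220,7,0,0,0,0.175]],
  ],
)

```text
time_s: 14.35
tcp_pos: [0.5143, 0.0934, 0.2095]
ee_rot: [[-0.171, -0.985, -0.001], [-0.985, 0.171, 0.0], [-0.0, 0.001, -1.0]]
wrist_force: [-0.2, -0.1, -0.1]
gripper_width: 1.001
gripper_force: 0.0
```

Emit:
servo_tool(
  commands=[
    [[0,-220,80,30,0,0,0.274],[0,-220,80,30,0,0,0.274],[0,-220,80,30,0,0,0.274],[0,-220,80,30,0,0,0.274],[0,-220,80,30,0,0,0.274]],
  ],
)

```text
time_s: 14.85
tcp_pos: [0.4734, 0.3229, 0.179]
ee_rot: [[-0.433, -0.901, -0.001], [-0.901, 0.433, -0.001], [0.001, 0.001, -1.0]]
wrist_force: [-0.5, -0.5, 0.5]
gripper_width: 1.002
gripper_force: 0.0
```

Emit:
servo_tool(
  commands=[
    [[0,0,0,45,0,0,0],[0,0,0,90,0,0,0],[0,0,0,110,0,0,0],[0,0,0,120,0,0,0],[0,0,0,120,0,0,0]],
  ],
)

```text
time_s: 15.35
tcp_pos: [0.474, 0.3202, 0.0585]
ee_rot: [[-0.434, -0.901, -0.002], [-0.901, 0.434, -0.003], [0.003, 0.001, -1.0]]
wrist_force: [0.2, -0.1, 1.3]
gripper_width: 0.998
gripper_force: 0.0
```

```bash
python3 plan.py 474.6,320.9,17,-115.7; python3 - <<'E'
from h import *
from station import r
c=r.capture('side');t=r.capture('top')
for n,k in(('t',t),('s',c)): print(n,proj(k,(.4746,.3209,.031)))
cv2.imwrite('pics/cov.png',np.hstack([crop(c,240,120,80,80,5),crop(t,410,150,80,80,5)]))
E
```

```text
now t=15.35 [474.  320.2  58.5] yaw -115.73 tilt [-0.0022 -0.0025] F [ 0.2 -0.1  1.3] w 86.8 gf 0.0 J [ 50.  28. -19.  -0. -43. -76.]
474.6,320.9,17,-115.7 -> [-0.9 -0.2 41.5] az -0.001 len 42
t [199.75269086 213.90477175]
s [277.39762543 160.64266917]
```

View pics/cov.png

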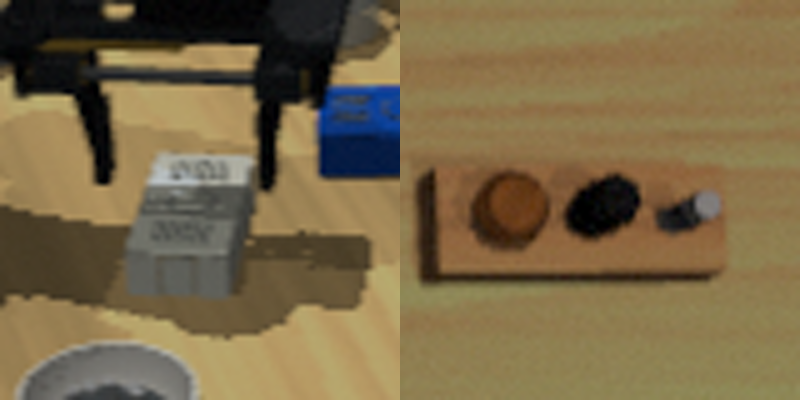

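The stylus stands in its hole again at crop (705,205), like the other tools. The cover lies between the open fingers. Next: descend and grip.

Emit:
servo_tool(
  commands=[
    [[0,0,0,25,0,0,0],[0,0,0,42,0,0,0],[0,0,0,42,0,0,0],[1,0,0,42,0,0,0],[1,0,0,42,0,0,0]],
  ],
)

```text
time_s: 15.95
tcp_pos: [0.4756, 0.3218, 0.0199]
ee_rot: [[-0.434, -0.901, 0.003], [-0.901, 0.434, 0.003], [-0.003, -0.001, -1.0]]
wrist_force: [0.1, 0.9, 0.7]
gripper_width: 0.896
gripper_force: 0.0
```

Emit:
servo_tool(
  commands=[
    [[1,0,0,0,0,0,0],[1,0,0,0,0,0,0],[1,0,0,0,0,0,0],[1,0,0,0,0,0,0],[1,0,0,0,0,0,0]],
  ],
)

```text
time_s: 16.45
tcp_pos: [0.4749, 0.3212, 0.0188]
ee_rot: [[-0.434, -0.901, 0.001], [-0.901, 0.434, 0.001], [-0.001, -0.0, -1.0]]
wrist_force: [-2.1, -0.1, 5.4]
gripper_width: 0.678
gripper_force: 30.0
```

Emit:
servo_tool(
  commands=[
    [[1,0,0,0,0,0,0],[1,0,0,0,0,0,0],[1,0,0,0,0,0,0],[1,0,0,0,0,0,0],[1,0,0,0,0,0,0]],
  ],
)

```text
time_s: 16.95
tcp_pos: [0.4749, 0.3212, 0.0188]
ee_rot: [[-0.434, -0.901, 0.001], [-0.901, 0.434, 0.001], [-0.001, -0.0, -1.0]]
wrist_force: [-1.8, -0.9, 5.4]
gripper_width: 0.679
gripper_force: 30.0
```

```bash
python3 plan.py 474.6,320.9,160,-115.7 495,140,160,-95 520,-47.5,160,-77.8
```

```text
now t=16.95 [474.9 321.2  18.8] yaw -115.71 tilt [0.0008 0.0006] F [-1.8 -0.9  5.4] w 59.0 gf 30.0 J [ 50.  31. -21.   0. -38. -76.]
474.6,320.9,160,-115.7 -> [ 4.000e-01  1.000e-01 -1.412e+02] az -0.000 len 141
495,140,160,-95 -> [154.2 -96.8  -0. ] az -0.361 len 182
520,-47.5,160,-77.8 -> [184.6 -41.2  -0. ] az -0.300 len 189
```

Emit:
servo_tool(
  commands=[
    [[1,0,0,-20,0,0,0],[1,0,0,-55,0,0,0],[1,0,0,-95,0,0,0],[1,0,0,-130,0,0,0],[1,0,0,-141,0,0,0]],
  ],
)

```text
time_s: 17.45
tcp_pos: [0.476, 0.3222, 0.1628]
ee_rot: [[-0.434, -0.901, 0.005], [-0.901, 0.434, 0.005], [-0.007, -0.002, -1.0]]
wrist_force: [-0.5, 0.1, -1.1]
gripper_width: 0.677
gripper_force: 30.0
```

Emit:
servo_tool(
  commands=[
    [[1,30,-19,0,0,0,-0.07],[1,62,-39,0,0,0,-0.15],[1,95,-59,0,0,0,-0.23],[1,125,-78,0,0,0,-0.3],[1,154,-97,0,0,0,-0.361]],
  ],
)

```text
time_s: 17.95
tcp_pos: [0.4942, 0.1383, 0.1577]
ee_rot: [[-0.085, -0.996, -0.002], [-0.996, 0.085, -0.001], [0.001, 0.002, -1.0]]
wrist_force: [0.3, 0.1, -1.2]
gripper_width: 0.675
gripper_force: 30.0
```

Emit:
servo_tool(
  commands=[
    [[1,40,-9,0,0,0,-0.07],[1,80,-18,0,0,0,-0.15],[1,120,-27,0,0,0,-0.22],[1,160,-36,0,0,0,-0.28],[1,184.5,-41,0,0,0,-0.3]],
  ],
)

```text
time_s: 18.45
tcp_pos: [0.5188, -0.0498, 0.1576]
ee_rot: [[0.21, -0.978, -0.003], [-0.978, -0.21, -0.0], [-0.0, 0.003, -1.0]]
wrist_force: [0.7, 0.3, -1.4]
gripper_width: 0.673
gripper_force: 30.0
```

Emit:
servo_tool(
  commands=[
    [[1,0,0,10,0,0,0],[1,0,0,20,0,0,0],[1,0,0,25,0,0,0],[1,0,0,25,0,0,0],[1,0,0,25,0,0,0]],
  ],
)

```text
time_s: 18.95
tcp_pos: [0.5198, -0.0464, 0.1338]
ee_rot: [[0.212, -0.977, -0.0], [-0.977, -0.212, -0.0], [0.0, 0.0, -1.0]]
wrist_force: [0.6, -0.1, -0.6]
gripper_width: 0.677
gripper_force: 30.0
```

```bash
python3 plan.py 520,-47.5,115,-77.8; python3 - <<'E'
from h import *
from station import r
c=r.capture('side');t=r.capture('top')
pickle.dump((t,c),open('pl.pkl','wb'));s=r.sense();p=np.array(s['tcp_pos']);R=np.array(s['ee_rot'])
x=R[:,0];y=R[:,1];z0=p[2]-.0188
for sx in(-1,1):
  for sy in(-1,1):
    q=p+sx*.055*x+sy*.0295*y
    print(sx,sy,'edge',proj(c,[q[0],q[1],z0]),'top',proj(c,[q[0],q[1],z0+.031]))
cv2.imwrite('pics/pl.png',np.hstack([crop(c,290,140,110,110,5),crop(t,290,140,50,110,5)]))
E
```

```text
now t=18.95 [519.8 -46.4 133.8] yaw -77.76 tilt [-0.0004 -0.0002] F [ 0.6 -0.1 -0.6] w 58.9 gf 30.0 J [ 13.  18. -22.   0. -50.  -0.]
520,-47.5,115,-77.8 -> [ 1.1  0.  18.8] az 0.001 len 19
-1 -1 edge [336.10273265 188.14069452] top [336.19697414 177.44660082]
-1 1 edge [315.45724342 195.94974708] top [315.23086306 185.15415058]
1 -1 edge [363.08792179 211.12452596] top [363.62823352 200.10833177]
1 1 edge [341.68151953 219.94920467] top [341.87711594 208.83449233]
```

View pics/pl.png

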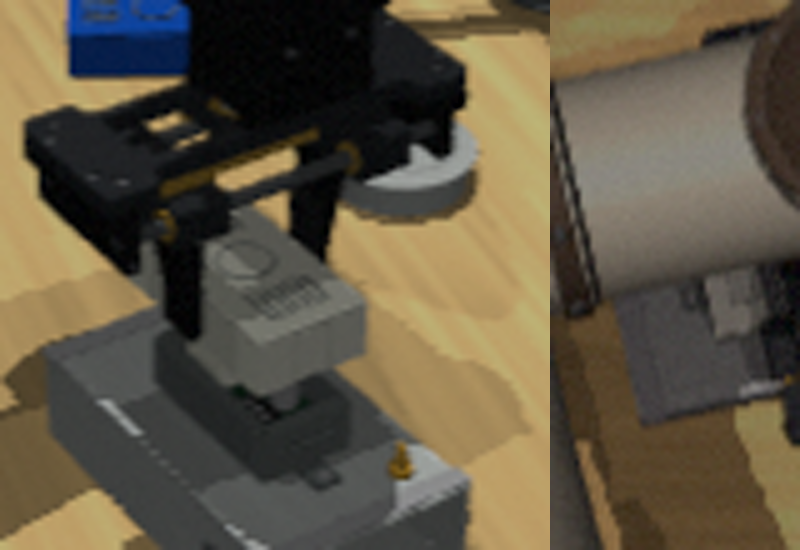

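The cover's front corners at side (341.6,219) and (363,211) match the prediction to about 0.5 px. Now compare the tray corners in the same view and move down.

```bash
python3 - <<'E'
from h import *
t,c=pickle.load(open('pl.pkl','rb'));a=np.radians(12.2)
X=np.array([np.cos(a),np.sin(a),0]);Y=np.array([-np.sin(a),np.cos(a),0])
for sx,sy in((-1,-1),(1,-1)):
  for hx,hy,z in((.022,.0435,.087),(.025,.0465,.082)):
    p=proj(c,np.array([.52,-.0475,z])+sx*hx*X+sy*hy*Y);print(sx,sy,z,p,(p-[290,140])*5)
E
```

```text
-1 -1 0.087 [341.48034012 226.27867191] [257.40170058 431.39335954]
-1 -1 0.082 [341.10732904 229.13134594] [255.53664522 445.65672968]
1 -1 0.087 [357.16604293 219.71859114] [335.83021464 398.59295572]
1 -1 0.082 [358.90493175 221.63997791] [344.52465877 408.19988957]
```

Emit:
servo_tool(
  commands=[
    [[1,1,0,5,0,0,0],[1,1,0,10,0,0,0],[1,1,0,15,0,0,0],[1,1,0,20,0,0,0],[1,1,0,24,0,0,0]],
  ],
)

```text
time_s: 19.55
tcp_pos: [0.5198, -0.0484, 0.1094]
ee_rot: [[0.21, -0.978, -0.001], [-0.978, -0.21, -0.0], [-0.0, 0.001, -1.0]]
wrist_force: [0.1, -0.6, -1.0]
gripper_width: 0.679
gripper_force: 30.0
```

Emit:
servo_tool(
  commands=[
    [[1,0,0,3,0,0,0],[1,0,0,6,0,0,0],[1,0,0,8,0,0,0],[1,0,0,10,0,0,0],[1,0,0,10,0,0,0]],
  ],
)

```text
time_s: 20.05
tcp_pos: [0.5218, -0.048, 0.1009]
ee_rot: [[0.211, -0.977, 0.004], [-0.977, -0.211, 0.0], [0.001, -0.004, -1.0]]
wrist_force: [4.1, 0.4, 1.7]
gripper_width: 0.675
gripper_force: 30.0
```

```bash
python3 plan.py; python3 -c "
from station import r
print(r.sense()['moment'])"
```

```text
now t=20.05 [521.8 -48.  100.9] yaw -77.81 tilt [0.0044 0.0004] F [4.1 0.4 1.7] w 58.8 gf 30.0 J [ 13.  20. -24.   0. -45.  -0.]
[ 0.16532414 -1.15303255  0.07972818]
```

The tray pushes the cover toward +x, so the centre is about 2 mm further. Shift by tool y −2.5.

Emit:
servo_tool(
  commands=[
    [[1,0,-1,0,0,0,0],[1,0,-2.5,0,0,0,0],[1,0,-2.5,0,0,0,0],[1,0,-2.5,2,0,0,0],[1,0,-2.5,3,0,0,0]],
  ],
)

```text
time_s: 20.55
tcp_pos: [0.5223, -0.0476, 0.0967]
ee_rot: [[0.211, -0.978, -0.0], [-0.978, -0.211, 0.0], [-0.0, 0.0, -1.0]]
wrist_force: [2.1, 0.8, 0.6]
gripper_width: 0.677
gripper_force: 30.0
```

```bash
python3 plan.py; python3 -c "
from station import r
print(r.sense()['moment'])"
```

```text
now t=20.55 [522.3 -47.6  96.7] yaw -77.85 tilt [-0.0003  0.0002] F [2.1 0.8 0.6] w 58.9 gf 30.0 J [ 13.  21. -24.  -0. -45.  -0.]
[ 0.539488   -0.51155192  0.13897201]
```

Emit:
servo_tool(
  commands=[
    [[1,0,-0.5,2,0,0,0],[1,0,-0.5,4,0,0,0],[1,0,-0.5,6,0,0,0],[1,0,-0.5,8,0,0,0],[1,0,-0.5,8,0,0,0]],
  ],
)

```text
time_s: 21.05
tcp_pos: [0.5224, -0.0476, 0.0884]
ee_rot: [[0.21, -0.978, -0.001], [-0.978, -0.21, 0.0], [-0.0, 0.001, -1.0]]
wrist_force: [0.6, 3.5, -1.3]
gripper_width: 0.675
gripper_force: 30.0
```

```bash
python3 plan.py
```

```text
now t=21.05 [522.4 -47.6  88.4] yaw -77.86 tilt [-0.0014  0.0001] F [ 0.6  3.5 -1.3] w 58.8 gf 30.0 J [ 13.  21. -24.  -0. -44.  -0.]
```

Emit:
servo_tool(
  commands=[
    [[1,-1,0,0.5,0,0,0],[1,-1,0,1,0,0,0],[1,-1,0,1.5,0,0,0],[1,-1,0,2,0,0,0],[1,-1,0,2,0,0,0]],
  ],
)

```text
time_s: 21.55
tcp_pos: [0.5224, -0.0468, 0.0869]
ee_rot: [[0.21, -0.978, -0.001], [-0.978, -0.21, -0.0], [-0.0, 0.001, -1.0]]
wrist_force: [-0.5, -0.2, 0.2]
gripper_width: 0.677
gripper_force: 30.0
```

```bash
python3 plan.py
```

```text
now t=21.55 [522.4 -46.8  86.9] yaw -77.86 tilt [-0.0006 -0.0001] F [-0.5 -0.2  0.2] w 58.9 gf 30.0 J [ 13.  22. -25.  -0. -44.  -0.]
```

Emit:
servo_tool(
  commands=[
    [[0.15,0,0,0,0,0,0],[0.15,0,0,0,0,0,0],[0.15,0,0,0,0,0,0],[0,0,0,0,0,0,0],[0,0,0,0,0,0,0]],
  ],
)

```text
time_s: 22.05
tcp_pos: [0.5227, -0.0467, 0.0871]
ee_rot: [[0.21, -0.978, 0.0], [-0.978, -0.21, 0.0], [0.0, -0.0, -1.0]]
wrist_force: [-0.1, 0.1, -0.3]
gripper_width: 0.943
gripper_force: 0.0
```

Emit:
servo_tool(
  commands=[
    [[0,0,0,-5,0,0,0],[0,0,0,-20,0,0,0],[0,0,0,-45,0,0,0],[1,0,0,-60,0,0,0],[1,0,0,-60,0,0,0]],
  ],
)

```text
time_s: 22.55
tcp_pos: [0.5244, -0.0465, 0.1497]
ee_rot: [[0.211, -0.977, 0.006], [-0.978, -0.211, 0.001], [0.001, -0.006, -1.0]]
wrist_force: [-1.1, 0.7, 0.1]
gripper_width: 0.894
gripper_force: 0.0
```

Emit:
servo_tool(
  commands=[
    [[1,0,0,0,0,0,0],[1,0,0,0,0,0,0],[1,0,0,0,0,0,0],[1,0,0,0,0,0,0],[1,0,0,0,0,0,0]],
  ],
)

```text
time_s: 23.05
tcp_pos: [0.5225, -0.0468, 0.1466]
ee_rot: [[0.21, -0.978, -0.001], [-0.978, -0.21, -0.0], [0.0, 0.001, -1.0]]
wrist_force: [-0.4, 0.7, 0.3]
gripper_width: 0.448
gripper_force: 0.0
```

Emit:
servo_tool(
  commands=[
    [[1,0,0,0,0,0,0],[1,0,0,0,0,0,0],[1,0,0,0,0,0,0],[1,0,0,0,0,0,0],[1,0,0,0,0,0,0]],
  ],
)

```text
time_s: 23.55
tcp_pos: [0.5227, -0.0467, 0.1471]
ee_rot: [[0.21, -0.978, 0.0], [-0.978, -0.21, 0.0], [-0.0, -0.0, -1.0]]
wrist_force: [-0.3, 0.1, -0.2]
gripper_width: 0.034
gripper_force: 0.0
```

```bash
python3 plan.py 522.4,-46.8,109,-77.8; python3 - <<'E'
from h import *
from station import r
c=r.capture('side')
a=np.radians(12.2);X=np.array([np.cos(a),np.sin(a),0]);Y=np.array([-np.sin(a),np.cos(a),0])
for sx,sy in((-1,-1),(1,-1),(1,1),(-1,1)):
    print((proj(c,np.array([.5224,-.0468,.098])+sx*.0295*X+sy*.055*Y)-[290,150])*5)
cv2.imwrite('pics/rest.png',crop(c,290,150,110,110,5))
E
```

```text
now t=23.55 [522.7 -46.7 147.1] yaw -77.85 tilt [0. 0.] F [-0.3  0.1 -0.2] w 3.0 gf 0.0 J [ 13.  17. -21.  -0. -52.  -0.]
522.4,-46.8,109,-77.8 -> [ 0.   0.3 38.1] az -0.001 len 38
[262.76829915 379.46048035]
[368.72193984 335.14188858]
[234.85253747 219.45564539]
[132.62742575 258.71521673]
```

View pics/rest.png

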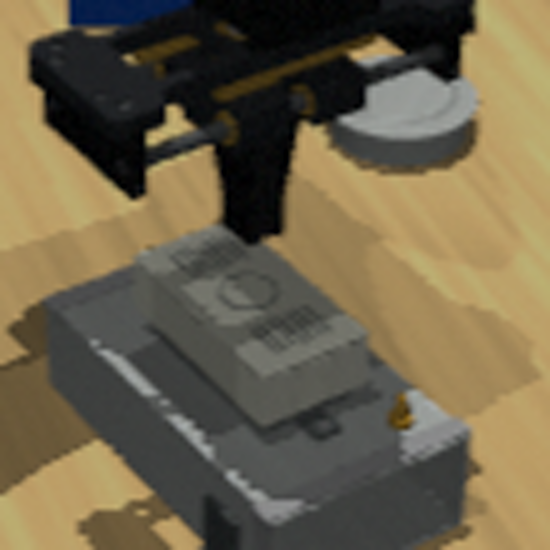

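The cover rests level and square on the tray, with corners at crop (138,258), (368,338) and (250,385). Next: press on its middle.

Emit:
servo_tool(
  commands=[
    [[1,0,0,12,0,0,0],[1,0,0,24,0,0,0],[1,0,0,32,0,0,0],[1,0,0,36,0,0,0],[1,0,0,38,0,0,0]],
  ],
)

```text
time_s: 24.1
tcp_pos: [0.5224, -0.0468, 0.1084]
ee_rot: [[0.211, -0.978, -0.001], [-0.978, -0.211, -0.001], [0.0, 0.002, -1.0]]
wrist_force: [-0.4, -0.6, 1.6]
gripper_width: -0.0
gripper_force: 1.2
```

Emit:
servo_tool(
  commands=[
    [[1,0,0,1,0,0,0],[1,0,0,2,0,0,0],[1,0,0,3,0,0,0],[1,0,0,4,0,0,0],[1,0,0,4,0,0,0]],
  ],
)

```text
time_s: 24.6
tcp_pos: [0.5228, -0.0466, 0.105]
ee_rot: [[0.21, -0.978, 0.001], [-0.978, -0.21, 0.0], [-0.0, -0.001, -1.0]]
wrist_force: [0.4, -0.1, -0.0]
gripper_width: 0.005
gripper_force: 0.0
```

```bash
python3 plan.py
```

```text
now t=24.60 [522.8 -46.6 105. ] yaw -77.87 tilt [0.0006 0.0004] F [ 0.4 -0.1 -0. ] w 0.4 gf 0.0 J [ 13.  20. -23.  -0. -46.  -0.]
```

Emit:
servo_tool(
  commands=[
    [[1,0,0,0.5,0,0,0],[1,0,0,1,0,0,0],[1,0,0,1.5,0,0,0],[1,0,0,2,0,0,0],[1,0,0,2,0,0,0]],
  ],
)

```text
time_s: 25.1
tcp_pos: [0.5227, -0.0465, 0.1031]
ee_rot: [[0.21, -0.978, 0.0], [-0.978, -0.21, 0.0], [-0.0, -0.0, -1.0]]
wrist_force: [-1.1, 0.9, 3.6]
gripper_width: 0.007
gripper_force: 1.2
```

```bash
python3 plan.py; python3 - <<'E'
from h import *
from station import r
c=r.capture('side')
for z in(.136,.141,.146,.131):print(z,(proj(c,(.5227,-.0467,z))-[290,150])*5)
a=np.radians(12.2);X=np.array([np.cos(a),np.sin(a),0]);Y=np.array([-np.sin(a),np.cos(a),0])
for z in(.09,.098):
  for sx,sy in((-1,-1),(1,-1),(1,1),(-1,1)):
    print(z,(proj(c,np.array([.5224,-.0468,z])+sx*.0295*X+sy*.055*Y)-[300,180])*8)
cv2.imwrite('pics/press.png',crop(c,300,180,80,65,8))
E
```

```text
now t=25.10 [522.7 -46.5 103.1] yaw -77.85 tilt [0.0001 0.0002] F [-1.1  0.9  3.6] w 0.6 gf 1.2 J [ 13.  20. -24.  -0. -46.  -0.]
0.136 [249.69735194 229.99722713]
0.141 [249.82552109 221.13740049]
0.146 [249.9543494  212.23200812]
0.131 [249.56983692 238.81183686]
0.09 [340.00844437 389.19804497]
0.09 [508.85084598 318.11110832]
0.09 [295.54819426 132.42202685]
0.09 [132.62461028 195.42349462]
0.098 [340.42927865 367.13676856]
0.098 [509.95510374 296.22702173]
0.098 [295.76405996 111.12903262]
0.098 [132.2038812  173.94434676]
```

View pics/press.png

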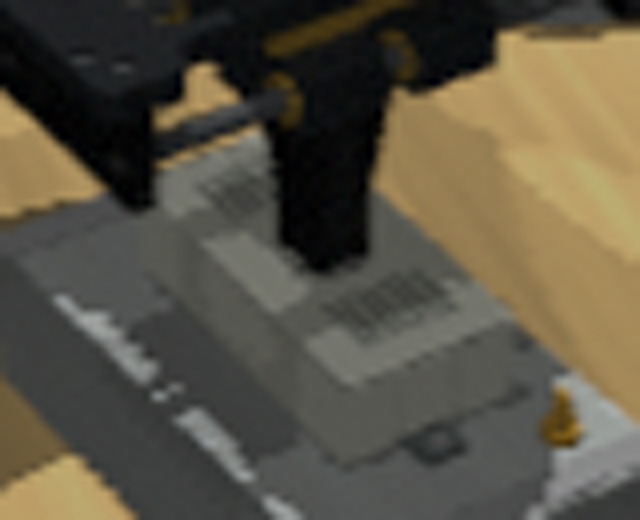

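The cover top now appears near z≈91 (corners at crop (515,318) and (352,385)). Contact force is 3.6 N; keep pressing.

Emit:
servo_tool(
  commands=[
    [[1,0,0,0.5,0,0,0],[1,0,0,1,0,0,0],[1,0,0,1.5,0,0,0],[1,0,0,2,0,0,0],[1,0,0,2,0,0,0]],
  ],
)

```text
time_s: 25.65
tcp_pos: [0.5226, -0.0469, 0.1013]
ee_rot: [[0.211, -0.978, -0.0], [-0.978, -0.211, -0.0], [0.0, 0.0, -1.0]]
wrist_force: [-1.8, 0.1, 5.2]
gripper_width: 0.007
gripper_force: 2.2
```

```bash
python3 plan.py
```

```text
now t=25.65 [522.6 -46.9 101.3] yaw -77.85 tilt [-0.0003 -0.0003] F [-1.8  0.1  5.2] w 0.6 gf 2.2 J [ 13.  20. -24.   0. -46.  -0.]
```

Emit:
servo_tool(
  commands=[
    [[1,0,0,0.5,0,0,0],[1,0,0,1,0,0,0],[1,0,0,1.5,0,0,0],[1,0,0,2,0,0,0],[1,0,0,2,0,0,0]],
  ],
)

```text
time_s: 26.15
tcp_pos: [0.5226, -0.0469, 0.1012]
ee_rot: [[0.211, -0.977, 0.0], [-0.977, -0.211, -0.001], [0.001, -0.0, -1.0]]
wrist_force: [-6.5, 1.4, 16.0]
gripper_width: 0.007
gripper_force: 7.8
```

Emit:
servo_tool(
  commands=[
    [[1,0,0,0.5,0,0,0],[1,0,0,1,0,0,0],[1,0,0,1.5,0,0,0],[1,0,0,2,0,0,0],[1,0,0,2,0,0,0]],
  ],
)

```text
time_s: 26.65
tcp_pos: [0.5226, -0.0469, 0.1011]
ee_rot: [[0.212, -0.977, 0.001], [-0.977, -0.212, -0.001], [0.001, -0.0, -1.0]]
wrist_force: [-9.7, 3.0, 26.4]
gripper_width: 0.006
gripper_force: 13.2
```

```bash
python3 plan.py
```

```text
now t=26.65 [522.6 -46.9 101.1] yaw -77.76 tilt [ 0.0007 -0.0011] F [-9.7  3.  26.4] w 0.6 gf 13.2 J [ 13.  20. -24.   0. -46.  -0.]
```

A hard stop at TCP z = 101.1 matches the predicted home height. Retract well away and check.

Emit:
servo_tool(
  commands=[
    [[1,0,0,-6,0,0,0],[1,0,0,-15,0,0,0],[1,0,0,-45,0,0,0],[1,0,0,-90,0,0,0],[1,0,0,-120,0,0,0]],
  ],
)

```text
time_s: 27.15
tcp_pos: [0.5235, -0.0469, 0.2195]
ee_rot: [[0.211, -0.978, 0.003], [-0.978, -0.211, -0.0], [0.001, -0.002, -1.0]]
wrist_force: [-0.4, -0.4, -0.7]
gripper_width: 0.009
gripper_force: 0.0
```

Emit:
servo_tool(
  commands=[
    [[1,-50,0,0,0,0,0],[1,-100,0,0,0,0,0],[1,-150,0,0,0,0,0],[1,-200,0,0,0,0,0],[1,-220,0,0,0,0,0]],
  ],
)

```text
time_s: 27.65
tcp_pos: [0.4757, 0.1715, 0.2169]
ee_rot: [[0.214, -0.977, 0.0], [-0.977, -0.214, 0.0], [-0.0, -0.0, -1.0]]
wrist_force: [-1.0, -0.7, -0.2]
gripper_width: 0.003
gripper_force: 0.0
```

```bash
python3 plan.py; python3 - <<'E'
from h import *
from station import r
c=r.capture('side');t=r.capture('top')
a=np.radians(12.2);X=np.array([np.cos(a),np.sin(a),0]);Y=np.array([-np.sin(a),np.cos(a),0])
im=c['pixels'][:,:,::-1].copy()
for z in(.09,.098):
  for sx,sy in((-1,-1),(1,-1),(1,1),(-1,1)):
    print(z,((proj(c,np.array([.5224,-.0468,z])+sx*.0295*X+sy*.055*Y)-[295,170])*5).round())
cv2.imwrite('pics/fin.png',np.hstack([crop(c,295,170,80,90,5),crop(t,300,150,80,90,5)]))
E
```

```text
now t=27.65 [475.7 171.5 216.9] yaw -77.66 tilt [0.0002 0.0004] F [-1.  -0.7 -0.2] w 0.3 gf 0.0 J [ 38.  11. -17.  -0. -61. -26.]
0.09 [238. 293.]
0.09 [343. 249.]
0.09 [210. 133.]
0.09 [108. 172.]
0.098 [238. 279.]
0.098 [344. 235.]
0.098 [210. 119.]
0.098 [108. 159.]
```

View pics/fin.png

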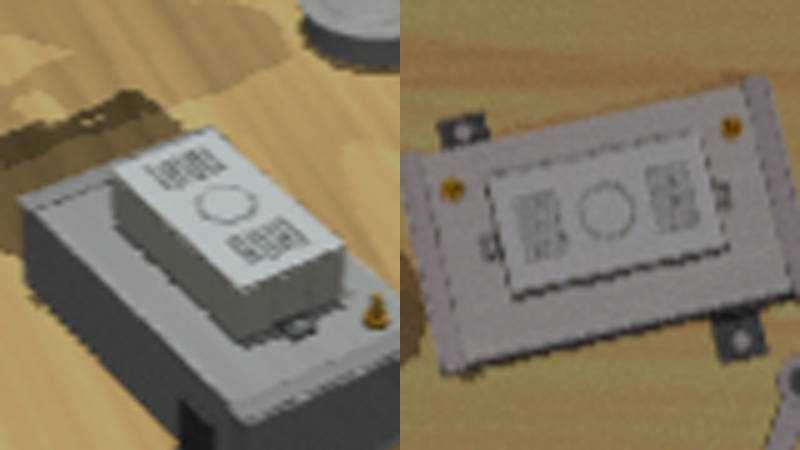

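The cover is level and square. Its top corners at crop (242,292), (343,247), (212,129) and (113,170) match the home-height prediction at z = 0.090.

```bash
python3 -c "
from station import r
print(r.finish_job())"
```

```text
the job is handed in; nothing more can be done
None
```

I handed the job in at about 28 s with no verdict returned: I held the zero button down for about 1.5 s at 10 N, stood the stylus back in its hole, and pressed the cover to a hard stop at home height; pictures show it level and square, but the clips were not seen directly.

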